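# Crank the specimen carriage home

### The job

The specimen carriage on the blue rack slide has to go fully home against its far end stop. Take the loose crank from its grey parking block, seat it fully in the hidden hex at the bottom of the hole in the blue housing, feeling for the hex with light pressure only, then wind it clockwise until the carriage comes up against its stop, without forcing it there. Leave the crank seated and let go; do not disturb the other things on the table.

Things in the scene. Friction and masses are not known exactly. Their poses are not given: they have to be found in the camera images.
- slide_unit: Rack slide, fixed: grey base plate 252 x 100 x 8 mm; origin on the table under the hex's axis, z up. Centred on the origin a blue housing 80 x 80 mm, flat top 60 mm above the table; from it a pair of steel rails runs along the unit's own +x to a blue end stop (38 mm high, 195 mm from the origin).
- socket_mouth (a point): Centre of the round hole in the housing top, on the top face. The hole is 30 mm across, 22 mm deep, with a 4 mm chamfer at its mouth.
- hex_rim (a point): Centre of the upper rim of the drive's female hex, hidden 22 mm below the housing top at the bottom of the hole: 25.5 mm across flats, open for 28 mm below the rim. It turns about the vertical axis of the hole; its angle differs every time and is not reported. Dry friction of about 0.2 N m holds it, so a crank sliding lightly over its rim does not turn it.
- carriage (a joint): Position of the aluminium carriage with its black specimen along the rails, m: 0 nearest the housing, 0.045 fully home against a firm stop. The hex drives it by rack and pinion: turning the crank clockwise seen from above moves it toward the stop, 32 mm a turn (5.1 mm per rad).
- crank: Loose crank, about 0.34 kg, upright in the parking block, flange on its top. Origin: centre of the shank's lower end; z up, x toward the handle. From the origin up: hex shank 24 mm across flats, two flats square to x, 0 to 45 mm; flange 52 mm across, to 50 mm; arm 20 mm wide, to 62 mm. Fully seated, the flange lies on the housing top (origin 45 mm below it); hung up on the hex rim it is 23 mm higher.
- crank_hub (a point): Point on the shank axis in the red hub block, 84 mm above the crank's origin. The block is for lifting the crank: 32 mm along the crank's x, 24 mm along its y, from 62 mm (arm's top) to 98 mm above the origin.
- crank_handle (a point): Point on the axis of the upright yellow handle, 60 mm from the crank's axis along its x, 98 mm above the crank's origin. The handle is a sleeve 21 mm across that spins freely on its pin, from 66 to 122 mm above the origin.
- parking_block: Grey block 74 x 74 x 50 mm, fixed, with a 32 mm round hole right through in which the crank stands. Origin under its centre.
- mount_a7: Bystander: dark blue round specimen mount, 38 mm across, 20 mm high; origin under its centre.
- feeler_gauge: Bystander: steel feeler gauge 16 x 95 x 12 mm lying flat; origin under its centre.
- mount_k2: Bystander: red round specimen mount, 32 mm across, 18 mm high; origin under its centre.

How it is judged (in metres and radians):
On the way:
1. the crank is seated in the hex, its flange on the housing, the carriage not yet home (z of crank in the frame of socket_mouth below -0.042 m and horizontal distance between crank and socket_mouth below 0.004 m and value of joint carriage below 0.04 m), for 0.2 s.
At the end, for the whole second after the job is handed in: The carriage is within 1.5 mm of its far end stop; the crank stands upright and at rest in the drive, seated to within 3 mm of full depth (value of joint carriage above 0.0435 m and z of crank in the frame of socket_mouth below -0.042 m and horizontal distance between crank and socket_mouth below 0.004 m and angle between crank's own z axis and vertical below 0.08 rad and linear speed of crank below 0.02 m/s); the robot touches nothing.
It fails at once if the crank is pressed on the slide unit with more than 25 N before it is seated (contact force between crank and slide_unit above 25 N and z of crank in the frame of socket_mouth above -0.03 m).
It fails at once if a bystander (dark blue mount, red mount, feeler gauge) is moved more than 20 mm (distance of any of mount_a7, feeler_gauge, mount_k2 from where it was at the start of the episode above 0.02 m).
It fails at once if the crank is forced in the drive with more than 350 N of contact force in all (about 45 N or more at the handle, against the end stop) (contact force between crank and slide_unit above 350 N).
It also fails if it takes over 70 s, if anything falls off the work surface, if the arm or the gripper's body presses on something with over 40 N, if the wrist force passes 120 N, or if a joint passes its speed limit or range.

### The arm

A 7-joint arm with a two-finger parallel gripper is mounted at the origin on a cart in front of the work surface, level with it; the furniture and walls round the work are solid. World frame = base frame: x ahead of the robot, y to its left, z up, the work surface at z = 0. Lengths are in mm, angles in rad, forces in N, time in s.
With the tool pointing down it reaches from about 425 to 925 mm from the base axis. Payload 6.8 kg.
Tool frame: the origin (TCP) lies at the very end of the fingers, on their centre line; the grasp point (between the pads) lies 19 mm behind it; z points along the fingers, y is the line along which they close (so a half turn about z gives the same grasp; the last joint's range is limited). The gripper opens to 85 mm and grips with 20 to 120 N. Pads are 22 mm wide; open, the fingers measure 114 mm over their backs; the gripper's body (76 mm by 85 mm) begins 54 mm behind the grasp point. The pads swing forward as they close: fully open they stand 13 mm farther back than shut.
Start: joints at [1.078, 0.477, 0.022, 1.555, -0.011, 1.109, -0.083], TCP at [253.387, -625.653, 231.308] pointing down, gripper open.
Joint ranges: [-2.96, 2.96], [-0.34, 2.1], [-1.41, 1.46], [0.24, 2.44], [-1.37, 4.51], [0.17, 1.92], [-2.96, 2.96]. Speed limits (rad/s): [2.39, 2.39, 3.14, 3.14, 3.14, 3.14, 3.14].

### API

Orientations are given as a unit quaternion [w, x, y, z].
In Python, from bench import status, eyes, job_done gives the robot as it stands. The module is installed in compiled form; this text tells all that it offers.
- The arm moves only by the tool arm_command, never from a script. Its argument "moves" is a list of rows, each a list of 3 entries, a list of its own where there are three numbers: the shift along the tool's x, y, z as a fraction of full scale, then the turn, a rotation vector about the tool's x, y, z as a fraction of full scale, then the gripper command: -1 is shut, 1 is fully open, values between are in proportion. A call has 1 to 12 rows; each row shifts and turns the commanded pose from where the row before left it, along the tool's axes as they then stand; what a row does not reach is not made up. Full scale, the value 1, is 0.1 m for a shift and 90 degrees for a turn. A row lasts 1/10 s, in which the tool goes at most 50 mm and 8.59 degrees, less where a joint would pass 70% of its speed; a pose out of reach is approached as far as the arm can. A call with a number of a shift or a turn outside -1 to 1 is refused whole. A call with a gripper value outside its range is refused whole. The fingers move at their own pace and stop on an object; the grip force is fixed at half the most. Time passes only in rows, so rows that do not move let the fingers close. It gives the time, the measured TCP pose, the force, the opening and the grip force at its end, in the units of the state.
- status.get_state(): the state, without advancing time (a new reading comes with each control period).
- eyes.get_image(name): name is "scene" or "top" or "wrist"; returns a dict with "color" (384x512x3 uint8, red, green, blue), "depth" (384x512 float32, mm along the optical axis (not along the pixel's ray), 0 where there is no reading), "fx", "fy", "cx", "cy" (pixels), "D" ([k1, k2, p1, p2, k3] as OpenCV has them; the pictures are not rectified), "origin" and "rotation" of the camera in the world; the wrist camera has in their place "mount" (4x4, takes a point from camera to tool coordinates, whose origin is the TCP and whose axes are the flange's). Camera axes: x right, y up, looking along -z (the intrinsics and any distortion apply to the point x, -y, -z); pixel columns grow to the right and rows downward; lengths in mm; the calibration is good to about 2 mm. A picture is of the moment at which its call begins: read the wrist's pose just before it.
- job_done(): hands the job in; it is judged then, once.
The state is a dict: "t": time; "qpos": joint angles; "dq": joint speeds; "joint_efforts": joint torques, N m; "ee_pos": TCP position; "tool_rot": TCP orientation; "ft_force": force on the tool from outside, world axes, zero at the start; "wrist_torque": the same for the moment, N m; "width": finger opening in mm; "grip_force": force on a finger pad.
Only numpy, scipy, OpenCV 4.12 (cv2) and the standard library are available. Lean on these libraries where they do the work, as an engineer would, in place of code of your own. Each camera call takes 0.05 s, during which the arm holds its last target. There are 200 camera calls.

## Working session

There is one attempt and no reset: what is moved stays moved. The work goes in short steps, Python scripts to look and compute and a tool call to move; the robot and the scene stay as the last step left them, time stands still between calls to the robot, and variables do not carry over. Pictures are saved under pics/ and viewed, at most 10 in all, crops included, and the job is handed in when it is done.

Besides the shell and the picture viewer there is one more tool, called after "Call:" as name(argument=value, ...), one argument or row to a line, values as JSON. arm_command: Moves the arm, as the interface text tells. Its arguments: {"type":"object","properties":{"moves":{"type":"array","items":{"type":"array"}}},"required":["moves"]}

```bash
mkdir -p pics
cat > h.py <<'E'
import numpy as np,cv2,json
from bench import status,eyes
from scipy.spatial.transform import Rotation as R
def rot(q): return R.from_quat([q[1],q[2],q[3],q[0]])
def shot(name,png=None):
    s=status.get_state(); im=eyes.get_image(name)
    if 'mount' in im:
        M=np.array(im['mount']); T=np.eye(4); T[:3,:3]=rot(s['tool_rot']).as_matrix(); T[:3,3]=s['ee_pos']
        im['T']=T@M
    else:
        T=np.eye(4); T[:3,:3]=np.array(im['rotation']).reshape(3,3); T[:3,3]=im['origin']; im['T']=T
    if png: cv2.imwrite('pics/'+png,im['color'][:,:,::-1])
    return im
def cloud(im):
    K=np.array([[im['fx'],0,im['cx']],[0,im['fy'],im['cy']],[0,0,1.]])
    h,w=im['depth'].shape; u,v=np.meshgrid(np.arange(w),np.arange(h))
    p=cv2.undistortPoints(np.stack([u,v],-1).reshape(-1,1,2).astype(float),K,np.array(im['D'],float)).reshape(h,w,2)
    d=im['depth']; P=np.stack([p[...,0]*d,-p[...,1]*d,-d],-1)
    W=P@im['T'][:3,:3].T+im['T'][:3,3]; W[d==0]=np.nan
    return W
E
python3 - <<'E'
from h import *
a=shot('top','top.png');b=shot('scene','scene.png')
s=status.get_state();print(s)
print(a['T'],b['T'])
E
```

```text
Traceback (most recent call last):
  File "h.py", line 11, in shot
    T=np.eye(4); T[:3,:3]=np.array(im['rotation']).reshape(3,3); T[:3,3]=im['origin']; im['T']=T
                          ~~~~~~~~~~~~~~~~~~~~~~~~~~~~~~~~^^^^^
ValueError: cannot reshape array of size 4 into shape (3,3)
```

```bash
sed -i "s/np.array(im\['rotation'\]).reshape(3,3)/rot(im['rotation']).as_matrix()/" h.py
python3 - <<'E'
from h import *
a=shot('top','top.png');b=shot('scene','scene.png')
s=status.get_state();print(s)
print(a['T'],b['T'])
W=cloud(a); print(W[::48,::64].round(0).tolist())
E
```

```text
{'t': 0.15, 'qpos': array([ 1.07791068,  0.47762773,  0.02234855,  1.5561903 , -0.0114651 ,
        1.10927209, -0.08309971]), 'dq': array([ 0.0001268 , -0.00396046, -0.00036349, -0.00394526,  0.00147696,
        0.00103094, -0.00073517]), 'joint_efforts': array([ 2.79986387e-03, -5.96927834e+01,  1.61042433e+00, -2.81489664e+01,
        1.26539855e-02,  6.52565126e-03,  4.75774939e-06]), 'ee_pos': array([ 253.1914888 , -625.2475523 ,  230.55172667]), 'tool_rot': array([-6.56896260e-04,  9.81546199e-01,  1.91223926e-01, -1.92902177e-04]), 'ft_force': array([ 0.34341723, -0.24825941,  0.07031503]), 'wrist_torque': array([ 6.94688308e-05, -2.17442287e-04,  4.99287324e-02]), 'grip_force': 0.0, 'width': 85.63689379409162}
[[-2.34437008e-02  9.81658455e-01 -1.89201138e-01  3.84561887e+02]
 [-9.99526298e-01 -1.92408534e-02  2.40201992e-02  5.73410642e+01]
 [ 1.99392402e-02  1.89674636e-01  9.81644518e-01  1.00091963e+03]
 [ 0.00000000e+00  0.00000000e+00  0.00000000e+00  1.00000000e+00]] [[ 8.82891362e-01  3.27233075e-01 -3.36780874e-01  2.47916794e+02]
 [-4.69548527e-01  6.07280786e-01 -6
[... 936 characters left out ...]
, 3.0], [595.0, 357.0, 2.0], [592.0, 196.0, -2.0], [590.0, 33.0, -3.0], [586.0, -131.0, -3.0], [578.0, -288.0, 24.0], [577.0, -458.0, 11.0]], [[462.0, 555.0, 190.0], [477.0, 512.0, -0.0], [473.0, 352.0, 2.0], [470.0, 195.0, -1.0], [467.0, 36.0, 0.0], [463.0, -124.0, -1.0], [460.0, -286.0, -0.0], [455.0, -445.0, 10.0]], [[363.0, 660.0, 1.0], [360.0, 505.0, -1.0], [357.0, 351.0, -7.0], [354.0, 194.0, -2.0], [350.0, 38.0, -3.0], [314.0, -267.0, -850.0], [306.0, -558.0, -844.0], [298.0, -849.0, -836.0]], [[139.0, 1147.0, -836.0], [134.0, 867.0, -840.0], [129.0, 586.0, -835.0], [122.0, 308.0, -840.0], [130.0, 29.0, -739.0], [106.0, -256.0, -846.0], [98.0, -540.0, -842.0], [88.0, -831.0, -846.0]]]
```

View pics/top.png

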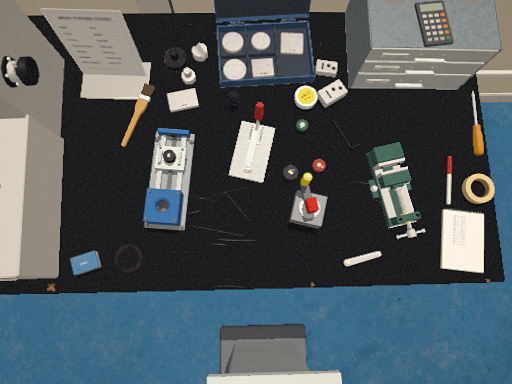

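View pics/scene.png

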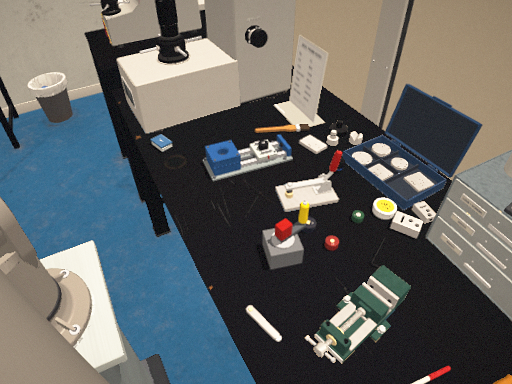

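The top view shows the housing at (163,208), its end stop at (175,135), the crank's red hub at (312,205), its handle at (307,180), the mounts at (291,171) and (319,165), and the gauge at about (362,258). The scene view agrees. I'll measure them next.

Run:
```python
from h import *
for n in ('top','scene'):
    a=shot(n);W=cloud(a)
    hsv=cv2.cvtColor(a['color'],cv2.COLOR_RGB2HSV); H,S,V=[hsv[...,i].astype(int) for i in range(3)]
    box=(W[...,0]>450)&(W[...,0]<800)
    def rep(nm,m):
        P=W[m]; print(n,nm,m.sum(),np.nanmedian(P,0).round(1),np.nanmin(P,0).round(1),np.nanmax(P,0).round(1)); return P
    z=W[...,2];y=W[...,1];x=W[...,0]
    near=box&(abs(y-20)<140)&(y<80)
    rep('hub',near&((H<8)|(H>172))&(S>150)&(z>95)&(z<170)&(y<30))
    rep('handle',near&(H>20)&(H<33)&(S>150)&(z>80)&(z<190))
    P=rep('block',near&(z>42)&(z<58)&(S<60)&(x<650))
    q=cv2.minAreaRect(P[:,:2].astype(np.float32));print(q)
    m=(H>100)&(H<125)&(S>130)&(z>52)&(z<70)&(y>180)&(y<400)&(x>480)&(x<800)
    P=rep('house',m);print(cv2.minAreaRect(P[:,:2].astype(np.float32)))
    m=(H>100)&(H<125)&(S>130)&(z>30)&(z<45)&(y>180)&(y<400)&(x>680)&(x<850)
    P=rep('stop',m);print(cv2.minAreaRect(P[:,:2].astype(np.float32)))
    rep('hole',(z<45)&(z>20)&box&(abs(y-270)<22)&(abs(x-590)<25))
```

```text
top hub 226 [548.8 -83.1 103.9] [ 521.2 -103.2   95.4] [774.3  29.  141.2]
top handle 80 [591.  -77.8 122. ] [586.3 -91.9  80.1] [604.6 -71.6 129. ]
top block 616 [527.1 -77.   50.6] [ 492.8 -120.    42.5] [649.8  62.   57.8]
((567.3998413085938, -28.46160888671875), (229.07052612304688, 83.87886810302734), 64.01942443847656)
top house 993 [548.  258.5  60. ] [506.  215.4  52.1] [591.8 301.4  65.6]
((548.7305908203125, 258.1796875), (81.08289337158203, 79.64244079589844), 84.72943878173828)
top stop 164 [741.9 239.4  37.8] [733.1 199.3  30. ] [751.4 278.2  42.8]
((742.7398071289062, 238.47967529296875), (79.00511932373047, 13.40933895111084), 84.29545593261719)
top hole 14 [607.1 278.4  21. ] [599.6 272.3  20.3] [614.9 284.3  22.3]
scene hub 291 [550.7 -87.8 103.5] [ 522.3 -109.9   95.1] [774.1  29.7 139.3]
scene handle 157 [593.2 -90.1 107.1] [587.8 -94.7  80.1] [604.5 -77.2 129.4]
scene block 512 [525.1 -99.8  52.1] [ 496.2 -119.9   42.1] [649.3  60.2  58. ]
((569.2223510742188, -29.09027862548828), (225.43775939941406, 81.05380249023438), 64.46590423583984)
scene house 504 [548.7 251.5  60. ] [507.  211.   52.1] [593.8 299.1  63.3]
((550.7882690429688, 255.8555908203125), (84.66181945800781, 80.91073608398438), 84.17058563232422)
scene stop 91 [742.9 230.5  37.9] [736.1 194.9  30.2] [755.  276.3  41.2]
((745.4570922851562, 235.53155517578125), (80.94821166992188, 14.814037322998047), 84.4484634399414)
scene hole 3 [565.9 264.4  41.3] [565.7 264.2  21.4] [611.9 274.4  44.9]
```

Call:
arm_command(
  moves=[
    [[0.38,-0.31,0],[0,0,0],1],
    [[0.38,-0.31,0],[0,0,0],1],
    [[0.38,-0.31,0],[0,0,0],1],
    [[0.38,-0.31,0],[0,0,0],1],
    [[0.38,-0.31,0],[0,0,0],1],
    [[0.38,-0.31,0],[0,0,0],1],
    [[0.38,-0.31,0],[0,0,0],1],
    [[0.38,-0.31,0],[0,0,0],1],
    [[0.38,-0.31,0],[0,0,0],1],
    [[0.38,-0.31,0],[0,0,0],1],
    [[0.38,-0.31,0],[0,0,0],1],
    [[0.1,0,-0.2],[0,0,0],1],
  ],
)

```text
t: 1.45
ee_pos: [522.8, -141.2, 249.6]
tool_rot: [-0.002, 0.981, 0.196, -0.001]
ft_force: [0.4, 0.4, 0.4]
width: 85.5
grip_force: 0.0
```

Run:
```python
from h import *
s=status.get_state();print(s['t'],s['ee_pos'],rot(s['tool_rot']).as_matrix().round(3).tolist())
a=shot('wrist','w1.png');print(np.array(a['mount']).round(3))
```

```text
1.45 [ 522.83965951 -141.17107701  249.55869328] [[0.923, 0.385, -0.003], [0.385, -0.923, 0.004], [-0.002, -0.005, -1.0]]
[[-0.00000e+00  9.62000e-01  2.71000e-01  6.82740e+01]
 [ 1.00000e+00  1.00000e-03 -1.00000e-03  6.06000e-01]
 [-2.00000e-03  2.71000e-01 -9.62000e-01 -1.43338e+02]
 [ 0.00000e+00  0.00000e+00  0.00000e+00  1.00000e+00]]
```

View pics/w1.png

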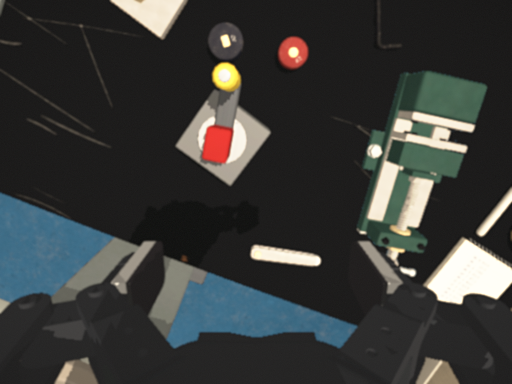

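The wrist picture shows the red hub at (217,145), the handle at (226,76), the dark mount at (226,40), the red mount at (293,52) and the gauge at (285,256).

```bash
cat >> h.py <<'E'
def crank(a,zo,lo=None):
    "hub/handle top from wrist view; zo=height of crank origin"
    W=cloud(a);hsv=cv2.cvtColor(a['color'],cv2.COLOR_RGB2HSV);H,S=hsv[...,0],hsv[...,1];z=W[...,2]
    hub=((H<8)|(H>172))&(S>150)&(abs(z-zo-98)<5); han=(H>20)&(H<33)&(S>120)&(abs(z-zo-122)<5)
    r=cv2.minAreaRect(W[hub][:,:2].astype(np.float32)); P=W[han]
    c,_=cv2.minEnclosingCircle(P[:,:2].astype(np.float32))
    print('hub',r,np.median(W[hub],0).round(1),'handle',np.round(c,1),np.median(P,0).round(1)); 
    d=np.array(c)-r[0]; print('dist',np.hypot(*d),'ang',np.arctan2(d[1],d[0]))
    return np.array(r[0]),np.array(c)
E
python3 - <<'E'
from h import *
a=shot('wrist');crank(a,5);W=cloud(a)
x,y,z=W[...,0],W[...,1],W[...,2]
m=(abs(z-50)<4)&(abs(x-545)<70)&(abs(y+83)<70)
print(cv2.minAreaRect(W[m][:,:2].astype(np.float32)))
E
```

```text
hub ((537.7039794921875, -95.08060455322266), (31.396371841430664, 23.646106719970703), 10.827927589416504) [538.4 -95.3 103.4] handle [596.4 -83.1] [596.1 -84.3 126.9]
dist 59.926313096882375 ang 0.2020527053076273
((537.105224609375, -94.71974182128906), (74.31857299804688, 74.54093170166016), 75.25562286376953)
```

Call:
arm_command(
  moves=[
    [[0.16,-0.185,0],[0,0,0.064],1],
    [[0.16,-0.185,0],[0,0,0.063],1],
    [[0,0,0.4],[0,0,0],1],
    [[0,0,0.4],[0,0,0],1],
    [[0,0,0.2],[0,0,0],1],
    [[0,0,0],[0,0,0],1],
    [[0,0,0],[0,0,0],1],
  ],
)

```text
t: 2.25
ee_pos: [539.9, -104.7, 151.5]
tool_rot: [0.0, 0.996, 0.092, -0.0]
ft_force: [1.2, -0.1, 0.9]
width: 85.6
grip_force: 0.0
```

```bash
cat >> h.py <<'E'
def to(x,y,z,yaw=None):
    s=status.get_state();Rm=rot(s['tool_rot']).as_matrix();p=s['ee_pos']
    cy=np.arctan2(Rm[1,0],Rm[0,0])
    print('t',s['t'],'p',p.round(1),'yaw',cy.round(3),'zax',Rm[:,2].round(4),'F',s['ft_force'].round(1),'tau',s['wrist_torque'].round(2),'w',round(s['width'],1))
    print('q',s['qpos'].round(2),'tool delta x100mm',(Rm.T@(np.array([x,y,z])-p)/100).round(3), 'turn',None if yaw is None else round(-(yaw-cy)/(np.pi/2),3))
E
python3 -c "
from h import *
to(537.5,-94.9,73,.195)"
```

```text
t 2.25 p [ 539.9 -104.7  151.5] yaw 0.184 zax [-4.e-04 -4.e-04 -1.e+00] F [ 1.2 -0.1  0.9] tau [-0.03  0.01  0.  ] w 85.6
q [ 0.26  0.38 -0.22  1.92  0.11  0.86 -1.41] tool delta x100mm [-0.005 -0.1    0.785] turn -0.007
```

Call:
arm_command(
  moves=[
    [[-0.005,-0.1,0],[0,0,-0.007],1],
    [[0,0,0.4],[0,0,0],1],
    [[0,0,0.385],[0,0,0],1],
    [[0,0,0],[0,0,0],1],
    [[0,0,0],[0,0,0],1],
  ],
)

```text
t: 2.75
ee_pos: [538.4, -93.5, 74.1]
tool_rot: [0.0, 0.995, 0.098, 0.0]
ft_force: [0.0, -0.4, 1.1]
width: 85.1
grip_force: 0.0
```

```bash
python3 -c "
from h import *
to(537.5,-94.9,73,.195)"
```

```text
t 2.75 p [538.4 -93.5  74.1] yaw 0.197 zax [ 7.e-04  1.e-04 -1.e+00] F [ 0.  -0.4  1.1] tau [-0.04 -0.02  0.05] w 85.1
q [ 0.23  0.48 -0.21  1.98  0.15  0.69 -1.45] tool delta x100mm [-0.011  0.012  0.011] turn 0.001
```

Call:
arm_command(
  moves=[
    [[-0.01,0.012,0],[0,0,0],-1],
    [[0,0,0],[0,0,0],-1],
    [[0,0,0],[0,0,0],-1],
    [[0,0,0],[0,0,0],-1],
    [[0,0,0],[0,0,0],-1],
    [[0,0,0],[0,0,0],-1],
    [[0,0,0],[0,0,0],-1],
    [[0,0,0],[0,0,0],-1],
  ],
)

```text
t: 3.55
ee_pos: [537.5, -95.1, 73.7]
tool_rot: [0.0, 0.995, 0.098, 0.0]
ft_force: [-1.7, 1.0, 5.7]
width: 22.9
grip_force: 59.1
```

```bash
python3 -c "
from h import *
to(537.5,-94.9,173,.195)"
```

```text
t 3.55 p [537.5 -95.1  73.7] yaw 0.196 zax [ 1.e-03 -2.e-04 -1.e+00] F [-1.7  1.   5.7] tau [-0.08  0.25 -0.03] w 22.9
q [ 0.23  0.48 -0.21  1.98  0.15  0.69 -1.45] tool delta x100mm [ 0.001 -0.002 -0.993] turn 0.001
```

Call:
arm_command(
  moves=[
    [[0,0,-0.2],[0,0,0],-1],
    [[0,0,-0.4],[0,0,0],-1],
    [[0,0,-0.4],[0,0,0],-1],
    [[0,0,-0.3],[0,0,0],-1],
    [[0.08,-0.41,0],[0,0,0],-1],
    [[0.08,-0.41,0],[0,0,0],-1],
    [[0.08,-0.41,0],[0,0,0],-1],
    [[0.0,-0.41,0],[0,0,0],-1],
    [[0.0,-0.41,0],[0,0,0],-1],
    [[0.0,-0.41,0],[0,0,0],-1],
    [[0,0,0],[0,0,0],-1],
    [[0,0,0],[0,0,0],-1],
  ],
)

```text
t: 4.75
ee_pos: [511.6, 151.7, 202.2]
tool_rot: [0.0, 0.995, 0.1, -0.001]
ft_force: [-0.4, -0.9, -5.5]
width: 23.0
grip_force: 60.7
```

Run:
```python
from h import *
to(549,258,210,.195)
a=shot('wrist','w2.png')
```

```text
t 4.75 p [511.6 151.7 202.2] yaw 0.199 zax [-1.5e-03 -6.0e-04 -1.0e+00] F [-0.4 -0.9 -5.5] tau [-0.12  0.02  0.08] w 23.0
q [-0.11  0.3  -0.36  1.9   0.13  0.96 -1.89] tool delta x100mm [ 0.577 -0.968 -0.079] turn 0.003
```

View pics/w2.png

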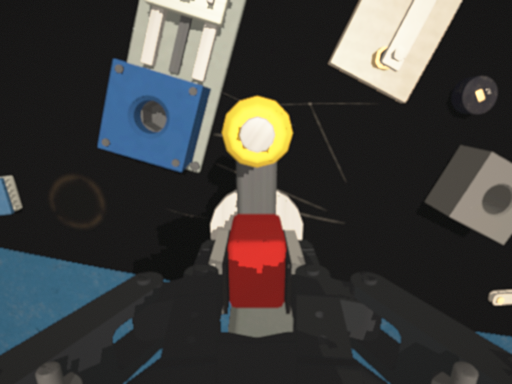

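The picture shows the crank held in the fingers (hub (257,260), handle (257,132)). The housing is in full view with its hole at (152,116). I'll measure the hole and the crank's position in the hand.

Run:
```python
from h import *
a=shot('wrist');W=cloud(a);hsv=cv2.cvtColor(a['color'],cv2.COLOR_RGB2HSV);H,S=hsv[...,0].astype(int),hsv[...,1]
x,y,z=W[...,0],W[...,1],W[...,2]
m=(H>100)&(H<125)&(S>100)&(abs(z-60)<5)&(abs(x-549)<70)&(abs(y-258)<70)
P=W[m];print(m.sum(),np.median(P,0),cv2.minAreaRect(P[:,:2].astype(np.float32)))
mm=m.astype(np.uint8);cs,hi=cv2.findContours(mm,cv2.RETR_CCOMP,cv2.CHAIN_APPROX_NONE)
for c,h in zip(cs,hi[0]):
    if h[3]>=0 and cv2.contourArea(c)>200:
        q=np.array([W[v,u] for u,v in c[:,0]]);q=q[np.isfinite(q[:,2])];print(cv2.contourArea(c),'rim',cv2.fitEllipse(c), cv2.fitEllipse(q[:,:2].astype(np.float32)),q[:,2].mean())
# crank in hand
crank(a,134)
try: crank(a,132.5)
except Exception as e: print(e)
```

```text
7018 [550.73249988 257.38791042  60.52920934] ((548.7399291992188, 256.94012451171875), (81.02489471435547, 80.51007080078125), 84.18859100341797)
918.5 rim ((147.9958038330078, 116.78654479980469), (32.44778823852539, 36.15373611450195), 142.8579559326172) ((549.3858642578125, 256.2229309082031), (30.61548614501953, 31.61635971069336), 161.3605194091797) 56.812370382964055
hub ((513.5125732421875, 149.6009521484375), (31.36983299255371, 24.39277458190918), 11.250459671020508) [515.5 149.9 232.1] handle [571.6 161. ] [572.9 161.3 255.3]
dist 59.179009255348355 ang 0.19468527572482153
hub ((513.5557250976562, 149.65682983398438), (31.476205825805664, 24.485559463500977), 11.250460624694824) [515.8 150.  232. ] handle [571.5 161. ] [572.9 161.3 255.3]
dist 59.09343935458941 ang 0.19391232759049012
```

Call:
arm_command(
  moves=[
    [[0.19,-0.325,0],[0,0,0],-1],
    [[0.19,-0.325,0],[0,0,0],-1],
    [[0.19,-0.325,0],[0,0,0],-1],
    [[0,0,0],[0,0,-0.08],-1],
    [[0,0,0],[0,0,-0.08],-1],
    [[0,0,0],[0,0,-0.08],-1],
    [[0,0,0],[0,0,-0.08],-1],
    [[0,0,0],[0,0,-0.08],-1],
    [[0,0,0],[0,0,-0.08],-1],
    [[0,0,0],[0,0,-0.08],-1],
    [[0,0,0],[0,0,-0.08],-1],
    [[0,0,0],[0,0,0],-1],
  ],
)

```text
t: 6.05
ee_pos: [550.2, 255.3, 202.2]
tool_rot: [0.0, 0.825, 0.564, -0.001]
ft_force: [0.7, -0.5, -3.6]
width: 23.3
grip_force: 61.2
```

Run:
```python
from h import *
to(548,258.5,140,1.2)
a=shot('wrist','w3.png')
try: crank(a,134)
except Exception as e: print(e)
W=cloud(a);hsv=cv2.cvtColor(a['color'],cv2.COLOR_RGB2HSV);H,S=hsv[...,0].astype(int),hsv[...,1]
x,y,z=W[...,0],W[...,1],W[...,2]
m=(H>100)&(H<125)&(S>100)&(abs(z-60)<5)&(abs(x-549)<70)&(abs(y-258)<70)
print(m.sum())
P=W[m];print(cv2.minAreaRect(P[:,:2].astype(np.float32)))
```

```text
t 6.05 p [550.2 255.3 202.2] yaw 1.2 zax [-8.0e-04 -1.1e-03 -1.0e+00] F [ 0.7 -0.5 -3.6] tau [-0.05  0.01 -0.01] w 23.3
q [-0.1   0.46 -0.58  1.72  0.28  1.05 -1.15] tool delta x100mm [ 0.023 -0.032  0.622] turn -0.0
hub ((550.6117553710938, 255.40457153320312), (32.16740798950195, 24.22970962524414), 68.64192962646484) [551.2 257.5 232.1] handle [572.2 310.9] [572.7 312.3 255.4]
dist 59.55726495117258 ang 1.1997203791240667
2142
((550.2229614257812, 259.0490417480469), (57.5894775390625, 101.75411224365234), 65.27757263183594)
```

View pics/w3.png

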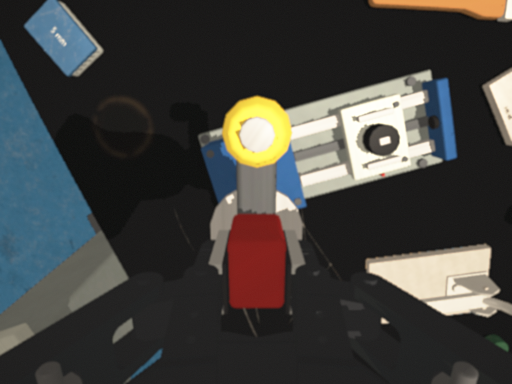

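Call:
arm_command(
  moves=[
    [[0.01,-0.02,0.2],[0,0,0],-1],
    [[0,0,0.3],[0,0,0],-1],
    [[0,0,0.17],[0,0,0],-1],
    [[0,0,0],[0,0,0],-1],
    [[0,0,0],[0,0,0],-1],
    [[0,0,0],[0,0,0],-1],
  ],
)

```text
t: 6.7
ee_pos: [549.0, 259.6, 137.2]
tool_rot: [0.0, 0.825, 0.565, 0.001]
ft_force: [0.4, 0.8, -3.5]
width: 22.7
grip_force: 60.9
```

Run:
```python
from h import *
to(548.7,257,114,1.2)
a=shot('wrist')
try: crank(a,68)
except Exception as e: print(e)
W=cloud(a);hsv=cv2.cvtColor(a['color'],cv2.COLOR_RGB2HSV);H,S=hsv[...,0].astype(int),hsv[...,1]
x,y,z=W[...,0],W[...,1],W[...,2]
m=(H>100)&(H<125)&(S>100)&(abs(z-60)<4)&(abs(x-549)<70)&(abs(y-258)<70)
P=W[m];u=np.array([np.cos(-.1),np.sin(-.1)]);v=np.array([-u[1],u[0]])
print(m.sum(),np.percentile(P[:,:2]@u,[1,99]),np.percentile(P[:,:2]@v,[1,99]), np.array([549,257.2])@u,np.array([549,257.2])@v)
```

```text
t 6.7 p [549.  259.6 137.2] yaw 1.2 zax [ 0.0021  0.001  -1.    ] F [ 0.4  0.8 -3.5] tau [-0.    0.06 -0.11] w 22.7
q [-0.13  0.53 -0.55  1.78  0.34  0.93 -1.2 ] tool delta x100mm [-0.025  0.006  0.232] turn 0.0
hub ((549.280517578125, 259.52996826171875), (32.42185974121094, 24.429676055908203), 68.29082489013672) [550.  261.9 167.1] handle [570.8 315.1] [571.3 316.4 190.5]
dist 59.56703463872781 ang 1.2013877969450768
3725 [481.23997822 560.09386718] [272.56249772 350.56984787] 520.5801319760719 310.7236170486169
```

Call:
arm_command(
  moves=[
    [[-0.013,0.005,0.03],[0,0,0],-1],
    [[0,0,0.04],[0,0,0],-1],
    [[0,0,0.04],[0,0,0],-1],
    [[0,0,0.04],[0,0,0],-1],
    [[0,0,0.04],[0,0,0],-1],
    [[0,0,0.03],[0,0,0],-1],
    [[0,0,0],[0,0,0],-1],
    [[0,0,0],[0,0,0],-1],
  ],
)

```text
t: 7.55
ee_pos: [548.0, 257.9, 113.8]
tool_rot: [-0.0, 0.825, 0.565, -0.0]
ft_force: [-0.1, -0.2, -4.4]
width: 23.4
grip_force: 61.2
```

```bash
python3 -c "
from h import *
to(549.2,258.1,107,1.2)"
```

```text
t 7.55 p [548.  257.9 113.8] yaw 1.202 zax [-1.e-04  0.e+00 -1.e+00] F [-0.1 -0.2 -4.4] tau [-0.05  0.02 -0.02] w 23.4
q [-0.14  0.55 -0.54  1.8   0.36  0.89 -1.21] tool delta x100mm [0.007 0.01  0.068] turn 0.001
```

Call:
arm_command(
  moves=[
    [[0,0,0.02],[0,0,0],-1],
    [[0,0,0.02],[0,0,0],-1],
    [[0,0,0.015],[0,0,0],-1],
    [[0,0,0],[0,0,0],-1],
  ],
)

```text
t: 7.95
ee_pos: [547.8, 257.6, 108.0]
tool_rot: [-0.0, 0.825, 0.565, -0.0]
ft_force: [0.2, -0.3, -4.1]
width: 22.9
grip_force: 61.2
```

Call:
arm_command(
  moves=[
    [[0,0,0.01],[0,0,0],-1],
    [[0,0,0.0],[0,0,0],-1],
  ],
)

```text
t: 8.15
ee_pos: [548.0, 257.8, 107.2]
tool_rot: [0.0, 0.825, 0.565, -0.0]
ft_force: [-0.4, 0.1, -4.0]
width: 23.1
grip_force: 61.2
```

Call:
arm_command(
  moves=[
    [[0,0,0.01],[0,0,0],-1],
    [[0,0,0.0],[0,0,0],-1],
  ],
)

```text
t: 8.35
ee_pos: [548.2, 257.9, 106.6]
tool_rot: [0.0, 0.825, 0.565, 0.0]
ft_force: [-0.7, -0.1, -1.7]
width: 23.2
grip_force: 61.7
```

Contact with the hex rim begins at z≈106.8.

Call:
arm_command(
  moves=[
    [[0,0,0.01],[0,0,0],-1],
    [[0,0,0.0],[0,0,0],-1],
  ],
)

```text
t: 8.55
ee_pos: [548.3, 258.0, 106.3]
tool_rot: [0.0, 0.825, 0.565, 0.0]
ft_force: [-1.9, -1.0, 4.9]
width: 23.1
grip_force: 62.6
```

Call:
arm_command(
  moves=[
    [[0,0,0],[0,0,0.03],-1],
    [[0,0,0],[0,0,0.03],-1],
    [[0,0,0.0],[0,0,0],-1],
  ],
)

```text
t: 8.85
ee_pos: [548.6, 258.0, 106.3]
tool_rot: [0.0, 0.851, 0.526, 0.001]
ft_force: [-1.9, -1.2, 4.9]
width: 23.2
grip_force: 62.3
```

Call:
arm_command(
  moves=[
    [[0,0,0],[0,0,0.03],-1],
    [[0,0,0],[0,0,0.03],-1],
    [[0,0,0.0],[0,0,0],-1],
  ],
)

```text
t: 9.15
ee_pos: [548.6, 258.0, 106.1]
tool_rot: [0.0, 0.874, 0.485, 0.001]
ft_force: [-1.3, -1.1, 5.6]
width: 23.2
grip_force: 62.4
```

Call:
arm_command(
  moves=[
    [[0,0,0],[0,0,0.03],-1],
    [[0,0,0],[0,0,0.03],-1],
    [[0,0,0.0],[0,0,0],-1],
  ],
)

```text
t: 9.45
ee_pos: [548.6, 257.9, 106.0]
tool_rot: [0.0, 0.896, 0.444, 0.001]
ft_force: [-0.2, -1.3, 5.1]
width: 22.9
grip_force: 62.4
```

Call:
arm_command(
  moves=[
    [[0,0,0],[0,0,0.03],-1],
    [[0,0,0],[0,0,0.03],-1],
    [[0,0,0.0],[0,0,0],-1],
  ],
)

```text
t: 9.75
ee_pos: [548.6, 257.6, 105.4]
tool_rot: [0.0, 0.916, 0.401, 0.001]
ft_force: [3.1, -1.7, -2.8]
width: 23.1
grip_force: 61.4
```

Call:
arm_command(
  moves=[
    [[0,0,0.01],[0,0,0],-1],
    [[0,0,0],[0,0,0],-1],
  ],
)

```text
t: 9.95
ee_pos: [548.8, 257.5, 104.0]
tool_rot: [0.0, 0.916, 0.401, 0.001]
ft_force: [4.3, -0.8, -4.2]
width: 23.2
grip_force: 61.3
```

Call:
arm_command(
  moves=[
    [[0,0,0.01],[0,0,0],-1],
    [[0,0,0],[0,0,0],-1],
  ],
)

```text
t: 10.15
ee_pos: [548.7, 257.5, 103.2]
tool_rot: [0.0, 0.916, 0.401, 0.0]
ft_force: [4.3, -1.1, -3.9]
width: 23.0
grip_force: 61.3
```

Call:
arm_command(
  moves=[
    [[0,0,0.02],[0,0,0],-1],
    [[0,0,0.02],[0,0,0],-1],
    [[0,0,0.01],[0,0,0],-1],
  ],
)

```text
t: 10.45
ee_pos: [548.8, 257.6, 98.5]
tool_rot: [0.0, 0.916, 0.401, 0.001]
ft_force: [4.0, -2.3, -0.1]
width: 22.9
grip_force: 61.8
```

Call:
arm_command(
  moves=[
    [[0,0,0.02],[0,0,0],-1],
    [[0,0,0.02],[0,0,0],-1],
    [[0,0,0.01],[0,0,0],-1],
  ],
)

```text
t: 10.75
ee_pos: [548.9, 257.6, 93.7]
tool_rot: [0.0, 0.916, 0.401, 0.001]
ft_force: [4.2, -3.0, 2.1]
width: 23.3
grip_force: 62.1
```

Call:
arm_command(
  moves=[
    [[0,0,0.02],[0,0,0],-1],
    [[0,0,0.02],[0,0,0],-1],
    [[0,0,0.02],[0,0,0],-1],
    [[0,0,0],[0,0,0],-1],
  ],
)

```text
t: 11.15
ee_pos: [548.9, 257.6, 87.8]
tool_rot: [0.0, 0.916, 0.4, 0.001]
ft_force: [4.0, -3.2, 1.9]
width: 22.9
grip_force: 62.1
```

Call:
arm_command(
  moves=[
    [[0,0,0.015],[0,0,0],-1],
    [[0,0,0.015],[0,0,0],-1],
    [[0,0,0],[0,0,0],-1],
  ],
)

```text
t: 11.45
ee_pos: [548.9, 257.7, 85.0]
tool_rot: [0.0, 0.916, 0.4, 0.001]
ft_force: [3.5, -2.2, 4.7]
width: 23.5
grip_force: 62.5
```

Call:
arm_command(
  moves=[
    [[0,0,0.01],[0,0,0],-1],
    [[0,0,0],[0,0,0],-1],
  ],
)

```text
t: 11.65
ee_pos: [549.0, 257.7, 84.2]
tool_rot: [0.0, 0.916, 0.4, 0.001]
ft_force: [4.7, -3.3, 4.9]
width: 23.0
grip_force: 62.6
```

```bash
python3 -c "
from h import *
to(549.2,258.1,83.7,1.2)"
```

```text
t 11.65 p [549.  257.7  84.2] yaw 0.824 zax [ 0.0017  0.     -1.    ] F [ 4.7 -3.3  4.9] tau [-0.83 -1.04 -0.04] w 23.0
q [-0.22  0.57 -0.43  1.82  0.32  0.82 -1.56] tool delta x100mm [ 0.005 -0.001  0.005] turn -0.239
```

Call:
arm_command(
  moves=[
    [[0,0,0.01],[0,0,0],-1],
    [[0,0,0],[0,0,0],-1],
    [[0,0,0],[0,0,0],-1],
  ],
)

```text
t: 11.95
ee_pos: [549.0, 257.7, 83.7]
tool_rot: [0.0, 0.916, 0.4, 0.001]
ft_force: [2.6, -4.4, 9.3]
width: 23.3
grip_force: 63.1
```

Call:
arm_command(
  moves=[
    [[0,0,0.01],[0,0,0],-1],
    [[0,0,0],[0,0,0],-1],
    [[0,0,0],[0,0,0],-1],
  ],
)

```text
t: 12.25
ee_pos: [549.0, 257.7, 83.6]
tool_rot: [0.001, 0.916, 0.4, 0.001]
ft_force: [-0.5, -5.6, 18.1]
width: 22.8
grip_force: 64.3
```

Call:
arm_command(
  moves=[
    [[0,0,-0.02],[0,0,0],1],
    [[0,0,0],[0,0,0],1],
    [[0,0,0],[0,0,0],1],
    [[0,0,0],[0,0,0],1],
    [[0,0,0],[0,0,0],1],
    [[0,0,-0.3],[0,0,0],1],
    [[0,0,-0.4],[0,0,0],1],
    [[0.2,0,0],[0,0,0],1],
    [[0.2,0,0],[0,0,0],1],
    [[0.2,0,0],[0,0,0],1],
    [[0,0,0],[0,0,0],1],
    [[0,0,0],[0,0,0],1],
  ],
)

```text
t: 13.45
ee_pos: [588.2, 301.7, 152.7]
tool_rot: [0.0, 0.916, 0.401, -0.001]
ft_force: [-0.4, -0.3, -0.9]
width: 85.4
grip_force: 0.0
```

Run:
```python
from h import *
hx,hy=549+60*np.cos(.824),257.8+60*np.sin(.824)
print(hx,hy);to(hx,hy,96,.824)
t=shot('top');W=cloud(t);hsv=cv2.cvtColor(t['color'],cv2.COLOR_RGB2HSV);H,S=hsv[...,0],hsv[...,1]
m=(H>20)&(H<33)&(S>120)&(abs(W[...,2]-137)<8)&(abs(W[...,1]-300)<80)
print('handle?',m.sum(),np.median(W[m],0) if m.any() else 0)
shot('wrist','w4.png')
```

```text
589.7574704403124 301.8321314872112
t 13.45 p [588.2 301.7 152.7] yaw 0.825 zax [-1.1e-03 -5.0e-04 -1.0e+00] F [-0.4 -0.3 -0.9] tau [ 0.02 -0.   -0.  ] w 85.4
q [-0.25  0.57 -0.45  1.64  0.28  1.   -1.54] tool delta x100mm [0.012 0.011 0.567] turn 0.001
handle? 0 0
```

View pics/w4.png

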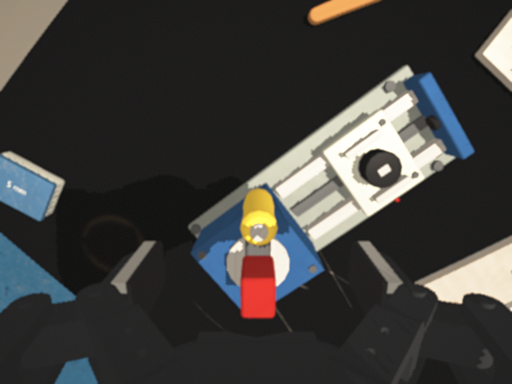

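The handle is between the open fingers at (259,225), the crank is seated, and the carriage (specimen at (380,168)) is well short of the blue stop. I'll measure that gap and descend on the handle.

```bash
cat >> h.py <<'E'
def gap(name):
    a=shot(name);W=cloud(a);c=a['color'].astype(int)
    e=np.array([np.cos(-.1),np.sin(-.1)]);n=np.array([-e[1],e[0]])
    D=W[...,:2]-[549,257.8];U=D@e;Vv=D@n
    for lo,hi in ((44,57),):
        pass
    sel=(abs(Vv)<40)&(U>45)&(U<205)
    z=W[...,2]
    # height profile along u, central band
    for k in range(50,205,5):
        q=sel&(U>=k)&(U<k+5)&(abs(Vv)<20); 
        if q.sum(): print(k,q.sum(),np.nanpercentile(z[q],[20,50,90]).round(0).astype(int),np.median(c[q],0).astype(int),end=' | ')
    print()
E
python3 -c "
from h import *
gap('wrist');gap('top')"
```

```text
50 185 [ 9  9 15] [208 206 185] | 55 184 [ 8  9 15] [210 208 187] | 60 420 [  9 171 191] [36 33 33] | 65 680 [ 14 182 224] [36 33 33] | 70 431 [  9 218 220] [45 44 44] | 75 1102 [218 220 225] [41 40 40] | 80 1947 [193 221 227] [40 39 39] | 85 2289 [217 223 239] [38 37 37] | 90 1329 [215 224 234] [40 40 39] | 95 930 [ 32 219 226] [42 41 41] | 100 316 [ 32  33 219] [254 253 243] | 105 253 [32 33 34] [254 253 243] | 110 330 [33 34 53] [149 144 127] | 115 296 [35 52 54] [64 60 57] | 120 294 [46 53 54] [72 67 63] | 125 288 [49 53 54] [77 73 67] | 130 277 [46 53 54] [75 71 66] | 135 213 [34 52 54] [75 71 65] | 140 120 [32 33 52] [255 254 250] | 145 246 [32 33 34] [254 254 248] | 150 269 [32 33 34] [255 254 249] | 155 57 [32 32 33] [254 252 238] | 160 102 [ 9 11 16] [214 211 185] | 165 210 [ 9  9 15] [212 211 189] | 170 225 [ 9  9 15] [213 211 190] | 175 220 [ 8  9 15] [194 193 173] | 180 308 [ 9 14 32] [80 78 73] | 185 729 [12 26 37] [43 61 87] | 190 323 [38 39 40] [ 74 126 183] | 195 278 [38 39 40] [ 75 126 183] | 200 28 [37 38 39] [ 62 102 148] | 
50 68 [499 539 543] [185 173 157] | 55 4
[... 297 characters left out ...]
 118] | 100 29 [31 32 34] [239 237 225] | 105 31 [31 32 34] [238 236 224] | 110 48 [32 35 51] [128 127 119] | 115 35 [32 49 54] [71 69 69] | 120 35 [39 51 54] [83 77 78] | 125 31 [49 52 54] [84 82 82] | 130 28 [41 52 54] [75 74 73] | 135 22 [33 51 53] [79 77 73] | 140 14 [32 33 45] [242 240 229] | 145 25 [31 33 35] [240 239 227] | 150 30 [30 32 34] [243 241 229] | 155 8 [30 30 31] [228 226 215] | 160 8 [10 13 15] [151 150 144] | 165 28 [ 7  9 15] [180 184 177] | 170 25 [ 7  9 15] [185 187 179] | 175 28 [ 7  9 15] [186 190 181] | 180 32 [ 8 11 30] [107 110 104] | 185 70 [10 20 36] [45 65 95] | 190 37 [35 36 39] [ 69 124 180] | 195 30 [37 38 40] [ 71 128 182] | 200 6 [36 37 38] [ 60 108 156] |
```

Call:
arm_command(
  moves=[
    [[0.012,0.005,0.2],[0,0,0],1],
    [[0,0,0.2],[0,0,0],1],
    [[0,0,0.16],[0,0,0],1],
    [[0,0,0],[0,0,0],1],
    [[0,0,0],[0,0,0],1],
  ],
)

```text
t: 14.15
ee_pos: [589.9, 302.2, 97.4]
tool_rot: [0.0, 0.916, 0.401, -0.0]
ft_force: [-0.7, 0.1, 0.5]
width: 85.2
grip_force: 0.0
```

Run:
```python
from h import *
to(589.75,301.8,96,.824)
d=.25
p=60*np.stack([np.cos(np.arange(60)*d),np.sin(np.arange(60)*d)],1)
print((np.diff(p,axis=0)/100).round(3)[:52].tolist())
```

```text
t 14.15 p [589.9 302.2  97.4] yaw 0.824 zax [-3.e-04 -1.e-04 -1.e+00] F [-0.7  0.1  0.5] tau [-0.01 -0.02 -0.06] w 85.2
q [-0.26  0.64 -0.43  1.67  0.32  0.91 -1.57] tool delta x100mm [-0.004  0.002  0.014] turn 0.0
[[-0.019, 0.148], [-0.055, 0.139], [-0.088, 0.121], [-0.115, 0.096], [-0.135, 0.065], [-0.147, 0.029], [-0.149, -0.008], [-0.143, -0.045], [-0.127, -0.079], [-0.104, -0.108], [-0.074, -0.13], [-0.039, -0.144], [-0.002, -0.15], [0.035, -0.146], [0.07, -0.132], [0.1, -0.111], [0.125, -0.083], [0.141, -0.05], [0.149, -0.013], [0.148, 0.024], [0.137, 0.06], [0.118, 0.092], [0.092, 0.118], [0.059, 0.137], [0.024, 0.148], [-0.014, 0.149], [-0.05, 0.141], [-0.083, 0.124], [-0.112, 0.1], [-0.133, 0.069], [-0.146, 0.034], [-0.15, -0.003], [-0.144, -0.04], [-0.13, -0.074], [-0.107, -0.104], [-0.078, -0.128], [-0.044, -0.143], [-0.007, -0.149], [0.03, -0.147], [0.065, -0.135], [0.096, -0.114], [0.122, -0.087], [0.139, -0.054], [0.149, -0.018], [0.148, 0.019], [0.139, 0.055], [0.121, 0.088], [0.095, 0.115], [0.064, 0.135], [0.028, 0.147], [-0.009, 0.149], [-0.045, 0.143]]
```

Call:
arm_command(
  moves=[
    [[0,0,0],[0,0,0],-1],
    [[0,0,0],[0,0,0],-1],
    [[0,0,0],[0,0,0],-1],
    [[0,0,0],[0,0,0],-1],
    [[0,0,0],[0,0,0],-1],
    [[0,0,0],[0,0,0],-1],
    [[0,0,0],[0,0,0],-1],
    [[0,0,0],[0,0,0],-1],
  ],
)

```text
t: 14.95
ee_pos: [590.4, 302.4, 97.7]
tool_rot: [0.0, 0.916, 0.401, 0.0]
ft_force: [0.4, -0.4, 4.9]
width: 18.4
grip_force: 58.6
```

Call:
arm_command(
  moves=[
    [[-0.019,0.148,0],[0,0,0],-1],
    [[-0.055,0.139,0],[0,0,0],-1],
    [[-0.088,0.121,0],[0,0,0],-1],
    [[0,0,0],[0,0,0],-1],
  ],
)

```text
t: 15.35
ee_pos: [610.1, 260.6, 97.5]
tool_rot: [-0.0, 0.917, 0.399, 0.0]
ft_force: [0.1, -0.6, 5.0]
width: 18.4
grip_force: 59.1
```

Run:
```python
from h import *
a=.824-.75;to(549+60*np.cos(a),257.8+60*np.sin(a),97.4,.824)
```

```text
t 15.35 p [610.1 260.6  97.5] yaw 0.821 zax [ 2.e-04  3.e-04 -1.e+00] F [ 0.1 -0.6  5. ] tau [-0.04  0.24  0.02] w 18.4
q [-0.2   0.64 -0.43  1.67  0.32  0.91 -1.5 ] tool delta x100mm [ 0.004 -0.021  0.001] turn -0.002
```

Call:
arm_command(
  moves=[
    [[-0.115,0.096,0],[0,0,0],-1],
    [[-0.135,0.065,0],[0,0,0],-1],
    [[-0.147,0.029,0],[0,0,0],-1],
    [[-0.149,-0.008,0],[0,0,0],-1],
    [[-0.143,-0.045,0],[0,0,0],-1],
    [[-0.127,-0.079,0],[0,0,0],-1],
    [[-0.104,-0.108,0],[0,0,0],-1],
    [[-0.074,-0.13,0],[0,0,0],-1],
    [[0,0,0],[0,0,0],-1],
  ],
)

```text
t: 16.25
ee_pos: [528.5, 201.3, 97.6]
tool_rot: [0.0, 0.916, 0.401, 0.001]
ft_force: [0.7, 2.2, 2.3]
width: 18.5
grip_force: 59.2
```

Run:
```python
from h import *
a=.824-2.75;to(549+60*np.cos(a),257.8+60*np.sin(a),97.4,.824);gap('top')
```

```text
t 16.25 p [528.5 201.3  97.6] yaw 0.824 zax [ 1.5e-03  1.0e-04 -1.0e+00] F [0.7 2.2 2.3] tau [ 0.55 -0.17 -0.01] w 18.5
q [-0.12  0.5  -0.45  1.91  0.3   0.79 -1.48] tool delta x100mm [-0.001 -0.005  0.002] turn 0.0
120 1 [31 31 31] [95 91 89] | 125 1 [32 32 32] [242 240 227] | 130 13 [32 39 52] [149 149 138] | 135 18 [34 50 53] [79 76 76] | 140 21 [43 51 53] [115 112 109] | 145 20 [34 50 53] [71 66 67] | 150 17 [33 49 53] [162 159 150] | 155 16 [32 33 34] [242 239 227] | 160 26 [30 32 35] [243 241 229] | 165 25 [30 31 33] [243 241 228] | 175 21 [ 7  9 16] [177 182 173] | 180 37 [ 7  9 29] [104 106 101] | 185 65 [ 9 23 35] [44 64 96] | 190 36 [34 37 40] [ 70 126 180] | 195 29 [36 38 41] [ 70 127 182] | 200 9 [36 37 39] [ 64 113 162] |
```

Call:
arm_command(
  moves=[
    [[-0.039,-0.144,0],[0,0,0],-1],
    [[-0.002,-0.15,0],[0,0,0],-1],
    [[0.035,-0.146,0],[0,0,0],-1],
    [[0,0,0],[0,0,0],-1],
  ],
)

```text
t: 16.7
ee_pos: [495.6, 230.8, 97.6]
tool_rot: [0.001, 0.916, 0.401, -0.0]
ft_force: [-2.1, -1.3, 8.1]
width: 18.9
grip_force: 59.9
```

Call:
arm_command(
  moves=[
    [[0.07,-0.132,0],[0,0,0],-1],
    [[0.1,-0.111,0],[0,0,0],-1],
    [[0,0,0],[0,0,0],-1],
  ],
)

```text
t: 17.0
ee_pos: [489.1, 259.8, 97.5]
tool_rot: [0.001, 0.916, 0.401, -0.001]
ft_force: [-4.2, -0.4, 10.0]
width: 18.6
grip_force: 60.2
```

Run:
```python
from h import *
a=.824-4;to(549+60*np.cos(a),257.8+60*np.sin(a),97.4,.824);gap('top')
d=.1
p=60*np.stack([np.cos(4+np.arange(30)*d),np.sin(4+np.arange(30)*d)],1)
print((np.diff(p,axis=0)/100).round(3).tolist())
```

```text
t 17.0 p [489.1 259.8  97.5] yaw 0.825 zax [-0.001  -0.0024 -1.    ] F [-4.2 -0.4 10. ] tau [-0.1   0.67  0.01] w 18.6
q [-0.23  0.49 -0.47  1.93  0.3   0.79 -1.62] tool delta x100mm [-0.001 -0.001  0.001] turn 0.0
50 29 [ 7  8 17] [184 184 177] | 55 29 [ 7  9 16] [182 186 176] | 60 30 [ 7  9 15] [183 185 177] | 65 29 [ 7 11 15] [179 183 175] | 70 26 [ 7 10 14] [184 186 178] | 75 27 [ 6 10 13] [183 185 179] | 80 28 [ 7  9 14] [183 186 178] | 85 28 [ 8  9 15] [183 185 178] | 90 30 [ 7 10 15] [183 185 177] | 95 27 [ 8  9 14] [185 186 180] | 100 27 [ 7  9 15] [184 187 180] | 105 31 [ 7 10 13] [130 132 130] | 110 30 [ 7 10 16] [108 111 107] | 115 60 [11 29 33] [149 145 135] | 120 30 [30 32 34] [237 235 223] | 125 34 [31 32 35] [228 227 214] | 130 49 [32 38 53] [73 69 70] | 135 38 [34 50 54] [71 68 68] | 140 30 [45 51 54] [88 87 85] | 145 30 [49 52 53] [84 78 78] | 150 24 [48 52 54] [69 66 66] | 155 21 [32 49 52] [142 140 128] | 160 13 [30 33 51] [236 234 222] | 165 29 [31 32 34] [240 238 226] | 170 31 [31 32 35] [244 242 229] | 175 1 [30 30 30] [164 162 154] | 180 21 [ 8 12 27] [95 96 90] | 185 64 [ 9 22 34] [42 63 95] | 190 40 [34 37 39] [ 68 124 178] | 195 31 [37 38 40] [ 71 127 182] | 200 7 [36 37 37] [ 59 105 153] | 
[[0.047, -0.037], [0.051, -0.032], [0.054, -0.027], [0.056, -0.021], [0.058, -0.016], [0.059, -0.01], [0.06, -0.004], [0.06, 0.002], [0.059, 0.008], [0.058, 0.014], [0.057, 0.02], [0.054, 0.025], [0.052, 0.031], [0.048, 0.036], [0.044, 0.04], [0.04, 0.045], [0.035, 0.048], [0.03, 0.052], [0.025, 0.054], [0.02, 0.057], [0.014, 0.058], [0.008, 0.059], [0.002, 0.06], [-0.004, 0.06], [-0.01, 0.059], [-0.016, 0.058], [-0.022, 0.056], [-0.027, 0.054], [-0.032, 0.051]]
```

Call:
arm_command(
  moves=[
    [[0.047,-0.037,0],[0,0,0],-1],
    [[0.051,-0.032,0],[0,0,0],-1],
    [[0.054,-0.027,0],[0,0,0],-1],
    [[0.056,-0.021,0],[0,0,0],-1],
    [[0,0,0],[0,0,0],-1],
  ],
)

```text
t: 17.55
ee_pos: [494.1, 282.4, 97.5]
tool_rot: [0.001, 0.916, 0.4, -0.002]
ft_force: [-5.5, -1.9, 12.1]
width: 18.6
grip_force: 60.5
```

Call:
arm_command(
  moves=[
    [[0.058,-0.016,0],[0,0,0],-1],
    [[0.059,-0.01,0],[0,0,0],-1],
    [[0,0,0],[0,0,0],-1],
  ],
)

```text
t: 17.85
ee_pos: [500.1, 293.1, 97.5]
tool_rot: [0.001, 0.916, 0.401, -0.002]
ft_force: [-5.7, -1.6, 12.3]
width: 18.7
grip_force: 60.4
```

Call:
arm_command(
  moves=[
    [[0.06,-0.004,0],[0,0,0],-1],
    [[0.03,0.0,0],[0,0,0],-1],
    [[0,0,0],[0,0,0],-1],
  ],
)

```text
t: 18.15
ee_pos: [505.7, 299.9, 97.4]
tool_rot: [0.001, 0.916, 0.401, -0.002]
ft_force: [-5.2, -1.5, 11.2]
width: 18.6
grip_force: 60.3
```

Run:
```python
from h import *
a=.824-4.75;to(549+60*np.cos(a),257.8+60*np.sin(a),97.4,.824);gap('top')
```

```text
t 18.15 p [505.7 299.9  97.4] yaw 0.824 zax [-0.0029 -0.0026 -1.    ] F [-5.2 -1.5 11.2] tau [-0.54  1.12  0.05] w 18.6
q [-0.29  0.54 -0.46  1.85  0.31  0.83 -1.66] tool delta x100mm [0.008 0.004 0.   ] turn 0.0
50 31 [ 8  9 14] [182 184 177] | 55 28 [ 8  9 14] [183 185 178] | 60 29 [ 8  9 15] [183 185 178] | 65 27 [ 7  9 14] [183 185 177] | 70 28 [ 8 10 17] [180 183 175] | 75 26 [ 7 10 16] [180 184 176] | 80 28 [ 7  9 15] [184 186 179] | 85 30 [ 6  9 15] [184 185 179] | 90 28 [ 7  9 15] [184 186 178] | 95 28 [ 7 10 14] [184 186 179] | 100 30 [ 7  9 15] [182 185 177] | 105 27 [ 7  9 15] [184 186 177] | 110 27 [ 7  9 15] [132 131 130] | 115 51 [ 7 13 31] [116 117 112] | 120 43 [12 31 33] [238 235 223] | 125 32 [31 32 34] [237 236 223] | 130 39 [32 34 46] [158 157 148] | 135 45 [32 41 52] [74 72 71] | 140 31 [35 51 54] [77 75 74] | 145 31 [50 51 53] [77 75 74] | 150 32 [50 52 54] [96 92 91] | 155 24 [34 50 53] [83 82 78] | 160 18 [33 50 52] [179 176 167] | 165 17 [31 33 35] [240 237 226] | 170 29 [31 32 35] [242 240 228] | 175 20 [30 32 33] [246 243 232] | 180 8 [26 30 34] [41 38 36] | 185 57 [10 24 35] [40 64 95] | 190 42 [35 39 40] [ 68 124 178] | 195 25 [36 38 40] [ 71 128 183] | 200 9 [37 37 39] [ 57 103 154] |
```

Call:
arm_command(
  moves=[
    [[0.03,0.002,0],[0,0,0],-1],
    [[0.03,0.004,0],[0,0,0],-1],
    [[0,0,0],[0,0,0],-1],
  ],
)

```text
t: 18.5
ee_pos: [510.0, 304.1, 97.5]
tool_rot: [0.0, 0.916, 0.401, -0.002]
ft_force: [-6.3, -1.8, 11.5]
width: 18.5
grip_force: 60.3
```

Call:
arm_command(
  moves=[
    [[0.03,0.005,0],[0,0,0],-1],
    [[0,0,0],[0,0,0],-1],
  ],
)

```text
t: 18.7
ee_pos: [512.4, 305.9, 97.5]
tool_rot: [0.0, 0.916, 0.401, -0.002]
ft_force: [-5.0, -1.3, 11.7]
width: 18.6
grip_force: 60.3
```

Call:
arm_command(
  moves=[
    [[0.03,0.007,0],[0,0,0],-1],
    [[0,0,0],[0,0,0],-1],
  ],
)

```text
t: 18.9
ee_pos: [514.9, 307.8, 97.4]
tool_rot: [0.0, 0.916, 0.401, -0.002]
ft_force: [-6.4, -1.0, 10.7]
width: 19.1
grip_force: 60.3
```

Call:
arm_command(
  moves=[
    [[0.029,0.008,0],[0,0,0],-1],
    [[0,0,0],[0,0,0],-1],
  ],
)

```text
t: 19.1
ee_pos: [517.4, 309.5, 97.4]
tool_rot: [0.0, 0.916, 0.401, -0.002]
ft_force: [-6.1, -0.9, 11.2]
width: 18.5
grip_force: 60.2
```

Call:
arm_command(
  moves=[
    [[0.029,0.009,0],[0,0,0],-1],
    [[0,0,0],[0,0,0],-1],
  ],
)

```text
t: 19.3
ee_pos: [520.1, 311.1, 97.5]
tool_rot: [0.0, 0.916, 0.401, -0.002]
ft_force: [-7.7, -0.7, 11.0]
width: 18.5
grip_force: 60.2
```

Call:
arm_command(
  moves=[
    [[0.028,0.011,0],[0,0,0],-1],
    [[0,0,0],[0,0,0],-1],
  ],
)

```text
t: 19.5
ee_pos: [522.8, 312.5, 97.5]
tool_rot: [0.0, 0.916, 0.401, -0.002]
ft_force: [-6.5, 0.6, 11.1]
width: 19.0
grip_force: 60.2
```

Call:
arm_command(
  moves=[
    [[0.028,0.012,0],[0,0,0],-1],
    [[0,0,0],[0,0,0],-1],
  ],
)

```text
t: 19.7
ee_pos: [525.5, 313.8, 97.4]
tool_rot: [0.0, 0.916, 0.401, -0.002]
ft_force: [-6.3, 0.3, 9.8]
width: 18.8
grip_force: 60.2
```

Call:
arm_command(
  moves=[
    [[0.027,0.013,0],[0,0,0],-1],
    [[0,0,0],[0,0,0],-1],
  ],
)

```text
t: 19.9
ee_pos: [528.3, 314.9, 97.4]
tool_rot: [0.0, 0.916, 0.401, -0.002]
ft_force: [-5.9, -0.5, 10.4]
width: 18.5
grip_force: 60.2
```

Run:
```python
from h import *
a=.824-5.2;to(549+60*np.cos(a),257.8+60*np.sin(a),97.4,.824);gap('top');shot('wrist','w5.png')
```

```text
t 19.9 p [528.3 314.9  97.4] yaw 0.825 zax [-0.0032 -0.0016 -1.    ] F [-5.9 -0.5 10.4] tau [-0.22  1.23 -0.03] w 18.5
q [-0.3   0.57 -0.45  1.79  0.32  0.86 -1.65] tool delta x100mm [0.003 0.01  0.   ] turn 0.0
50 30 [ 8 10 16] [183 184 177] | 55 31 [ 8  9 13] [183 186 179] | 60 26 [ 7  9 15] [183 186 179] | 65 31 [ 8 10 14] [184 185 177] | 70 25 [ 7 10 15] [183 186 178] | 75 24 [ 8 10 15] [176 179 172] | 80 29 [ 8  9 16] [184 186 180] | 85 29 [ 7  9 14] [186 187 179] | 90 28 [ 7 10 15] [183 186 177] | 95 28 [ 8 10 15] [185 187 180] | 100 30 [ 8 10 15] [184 187 178] | 105 28 [ 6  9 15] [185 186 179] | 110 31 [ 7  9 15] [148 151 144] | 115 24 [ 8  9 15] [112 114 109] | 120 59 [ 9 26 33] [131 128 120] | 125 37 [30 32 35] [238 236 224] | 130 28 [31 32 34] [235 233 220] | 135 48 [30 34 53] [82 80 76] | 140 37 [32 49 54] [70 67 66] | 145 32 [35 51 53] [83 80 77] | 150 31 [50 52 54] [105 102  97] | 155 26 [47 51 56] [85 81 80] | 160 25 [33 51 52] [71 68 69] | 165 11 [32 33 52] [241 239 227] | 170 22 [31 32 35] [240 238 226] | 175 31 [30 32 34] [244 243 230] | 180 12 [27 31 34] [43 43 44] | 185 49 [17 30 36] [36 61 94] | 190 42 [36 38 41] [ 69 124 180] | 195 24 [37 38 40] [ 71 127 182] | 200 9 [35 36 39] [ 60 105 153] |
```

View pics/w5.png

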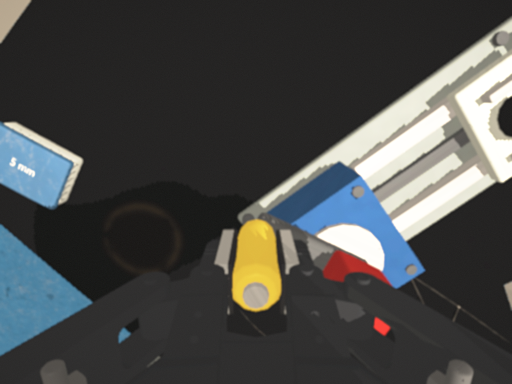

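The picture shows the handle gripped at (258,265), the flange flat on the housing at (350,250), and the carriage near its stop. I'll continue in small steps until the force rises.

Call:
arm_command(
  moves=[
    [[0.026,0.015,0],[0,0,0],-1],
    [[0,0,0],[0,0,0],-1],
  ],
)

```text
t: 20.2
ee_pos: [531.2, 315.9, 97.4]
tool_rot: [-0.0, 0.916, 0.401, -0.002]
ft_force: [-5.4, -0.2, 11.2]
width: 18.5
grip_force: 60.1
```

Call:
arm_command(
  moves=[
    [[0.026,0.017,0],[0,0,0],-1],
    [[0,0,0],[0,0,0],-1],
  ],
)

```text
t: 20.4
ee_pos: [534.2, 316.8, 97.5]
tool_rot: [-0.0, 0.916, 0.401, -0.002]
ft_force: [-5.8, 0.3, 9.9]
width: 18.5
grip_force: 60.1
```

Call:
arm_command(
  moves=[
    [[0.025,0.018,0],[0,0,0],-1],
    [[0,0,0],[0,0,0],-1],
  ],
)

```text
t: 20.6
ee_pos: [537.2, 317.5, 97.5]
tool_rot: [-0.0, 0.916, 0.401, -0.002]
ft_force: [-6.7, 0.6, 10.1]
width: 18.9
grip_force: 60.1
```

Call:
arm_command(
  moves=[
    [[0.024,0.019,0],[0,0,0],-1],
    [[0,0,0],[0,0,0],-1],
  ],
)

```text
t: 20.8
ee_pos: [540.2, 318.0, 97.4]
tool_rot: [-0.0, 0.916, 0.401, -0.002]
ft_force: [-5.2, 0.8, 9.4]
width: 18.5
grip_force: 60.1
```

Call:
arm_command(
  moves=[
    [[0.023,0.02,0],[0,0,0],-1],
    [[0,0,0],[0,0,0],-1],
  ],
)

```text
t: 21.0
ee_pos: [543.2, 318.5, 97.4]
tool_rot: [-0.0, 0.916, 0.401, -0.002]
ft_force: [-6.0, 1.1, 9.3]
width: 18.6
grip_force: 60.1
```

Call:
arm_command(
  moves=[
    [[0.021,0.021,0],[0,0,0],-1],
    [[0,0,0],[0,0,0],-1],
  ],
)

```text
t: 21.2
ee_pos: [546.2, 318.7, 97.5]
tool_rot: [-0.0, 0.916, 0.401, -0.002]
ft_force: [-5.5, 1.2, 9.7]
width: 18.9
grip_force: 60.1
```

Call:
arm_command(
  moves=[
    [[0.02,0.022,0],[0,0,0],-1],
    [[0,0,0],[0,0,0],-1],
  ],
)

```text
t: 21.4
ee_pos: [549.2, 318.8, 97.5]
tool_rot: [-0.0, 0.916, 0.401, -0.001]
ft_force: [-5.5, 1.0, 9.6]
width: 18.8
grip_force: 60.0
```

Call:
arm_command(
  moves=[
    [[0.019,0.023,0],[0,0,0],-1],
    [[0,0,0],[0,0,0],-1],
  ],
)

```text
t: 21.6
ee_pos: [552.2, 318.7, 97.5]
tool_rot: [-0.001, 0.916, 0.401, -0.001]
ft_force: [-5.8, 1.1, 9.2]
width: 18.7
grip_force: 60.0
```

Run:
```python
from h import *
a=.824-5.6;to(549+60*np.cos(a),257.8+60*np.sin(a),97.4,.824);gap('top')
```

```text
t 21.6 p [552.2 318.7  97.5] yaw 0.825 zax [-0.0029 -0.     -1.    ] F [-5.8  1.1  9.2] tau [ 0.19  1.21 -0.02] w 18.7
q [-0.3   0.6  -0.45  1.73  0.32  0.88 -1.63] tool delta x100mm [-0.003  0.012  0.001] turn 0.001
50 30 [ 7  9 14] [181 182 177] | 55 28 [ 8 10 16] [184 186 178] | 60 29 [ 8 10 14] [178 180 173] | 65 31 [ 8  9 14] [184 186 178] | 70 25 [ 8  9 15] [182 185 177] | 75 27 [ 7  9 16] [182 185 177] | 80 29 [ 7  8 15] [186 187 179] | 85 28 [ 7  8 15] [182 185 177] | 90 29 [ 8  9 14] [184 187 179] | 95 28 [ 7 10 17] [186 187 181] | 100 29 [ 8 10 14] [185 187 180] | 105 28 [ 7  9 16] [182 182 175] | 110 32 [ 7  9 14] [186 187 181] | 115 26 [ 7  9 14] [116 116 113] | 120 52 [10 16 30] [120 120 115] | 125 42 [28 32 35] [240 238 225] | 130 32 [31 32 34] [237 235 223] | 135 45 [31 33 48] [160 158 149] | 140 40 [33 46 53] [71 69 70] | 145 35 [34 50 53] [71 68 69] | 150 31 [49 52 54] [80 77 76] | 155 29 [48 52 54] [77 76 72] | 160 26 [34 52 54] [68 67 66] | 165 15 [33 49 52] [154 152 143] | 170 19 [31 32 34] [240 238 226] | 175 24 [31 33 34] [243 241 228] | 180 22 [30 32 34] [252 249 236] | 185 39 [22 31 38] [36 57 87] | 190 43 [32 37 40] [ 68 123 178] | 195 29 [37 38 40] [ 71 128 181] | 200 7 [36 37 40] [ 62 112 159] |
```

Call:
arm_command(
  moves=[
    [[0.017,0.024,0],[0,0,0],-1],
    [[0,0,0],[0,0,0],-1],
  ],
)

```text
t: 21.85
ee_pos: [555.1, 318.5, 97.5]
tool_rot: [-0.001, 0.916, 0.401, -0.001]
ft_force: [-5.3, 1.6, 8.8]
width: 18.6
grip_force: 60.0
```

Call:
arm_command(
  moves=[
    [[0.016,0.025,0],[0,0,0],-1],
    [[0,0,0],[0,0,0],-1],
  ],
)

```text
t: 22.05
ee_pos: [558.1, 318.1, 97.5]
tool_rot: [-0.001, 0.916, 0.401, -0.001]
ft_force: [-4.7, 2.0, 8.8]
width: 18.7
grip_force: 59.9
```

Call:
arm_command(
  moves=[
    [[0.015,0.026,0],[0,0,0],-1],
    [[0,0,0],[0,0,0],-1],
  ],
)

```text
t: 22.25
ee_pos: [560.7, 317.7, 97.5]
tool_rot: [-0.001, 0.916, 0.401, -0.001]
ft_force: [-6.0, 2.7, 7.8]
width: 18.9
grip_force: 60.0
```

Call:
arm_command(
  moves=[
    [[0.014,0.026,0],[0,0,0],-1],
    [[0,0,0],[0,0,0],-1],
  ],
)

```text
t: 22.45
ee_pos: [562.0, 317.6, 97.5]
tool_rot: [-0.001, 0.916, 0.401, -0.002]
ft_force: [-9.8, 3.0, 11.1]
width: 18.6
grip_force: 60.3
```

Call:
arm_command(
  moves=[
    [[0.008,0.013,0],[0,0,0],-1],
    [[0,0,0],[0,0,0],-1],
    [[0,0,0],[0,0,0],-1],
  ],
)

```text
t: 22.75
ee_pos: [562.4, 317.6, 97.4]
tool_rot: [-0.002, 0.916, 0.402, -0.003]
ft_force: [-12.1, 3.6, 11.4]
width: 18.7
grip_force: 60.5
```

Call:
arm_command(
  moves=[
    [[-0.008,-0.013,0],[0,0,0],-1],
    [[0,0,0],[0,0,0],1],
    [[0,0,0],[0,0,0],1],
    [[0,0,0],[0,0,0],1],
    [[0,0,0],[0,0,0],1],
    [[0,0,0],[0,0,0],1],
    [[0,0,-0.2],[0,0,0],1],
    [[0,0,-0.4],[0,0,0],1],
    [[0,0,-0.4],[0,0,0],1],
    [[-0.4,0,-0.2],[0,0,0],1],
    [[-0.4,0,0],[0,0,0],1],
    [[0,0,0],[0,0,0],1],
  ],
)

```text
t: 23.95
ee_pos: [508.1, 252.8, 217.3]
tool_rot: [0.002, 0.917, 0.4, -0.001]
ft_force: [1.1, 0.5, 0.7]
width: 85.6
grip_force: 0.0
```

Run:
```python
from h import *
to(549,258,200)
a=shot('wrist','w6.png')
crank(a,15);gap('wrist')
```

```text
t 23.95 p [508.1 252.8 217.3] yaw 0.822 zax [-0.0012 -0.0043 -1.    ] F [1.1 0.5 0.7] tau [ 0.    0.02 -0.01] w 85.6
q [-0.17  0.36 -0.51  1.8   0.2   1.03 -1.5 ] tool delta x100mm [0.317 0.264 0.173] turn None
hub ((549.6063232421875, 257.68463134765625), (31.692092895507812, 22.419836044311523), 79.88960266113281) [549.7 258.2 113.7] handle [560.9 316.2] [560.5 315.7 136.7]
dist 59.63218031702695 ang 1.3806146711220342
50 167 [ 8  9 15] [208 207 186] | 55 167 [ 8  9 15] [211 210 188] | 60 166 [ 8  9 15] [211 209 188] | 65 168 [ 8  9 15] [210 208 187] | 70 171 [ 8  9 15] [210 208 187] | 75 172 [ 8  9 15] [211 209 188] | 80 171 [ 8  9 15] [213 212 190] | 85 170 [ 8  9 15] [212 211 189] | 90 178 [ 8  9 15] [211 211 189] | 95 177 [ 9  9 16] [211 210 188] | 100 172 [ 8  9 16] [211 211 189] | 105 177 [ 8  9 15] [212 210 189] | 110 170 [ 8  9 15] [211 209 188] | 115 183 [ 8  9 15] [144 139 130] | 120 339 [ 9 16 31] [119 117 106] | 125 346 [ 9 32 33] [255 253 239] | 130 219 [32 33 34] [255 254 249] | 135 299 [32 33 47] [169 163 144] | 140 362 [33 44 53] [89 84 77] | 145 272 [34 52 54] [89 83 77] | 150 253 [36 52 54] [104  97  89] | 155 213 [50 53 54] [106 101  89] | 160 177 [51 53 54] [76 72 67] | 165 122 [33 52 53] [222 212 182] | 170 71 [32 33 34] [254 254 247] | 175 133 [32 33 34] [254 254 247] | 180 168 [32 33 34] [255 254 246] | 185 362 [27 33 38] [39 58 82] | 190 275 [38 39 40] [ 72 122 178] | 195 221 [38 39 40] [ 71 120 175] | 200 19 [38 38 39] [ 57  95 136] |
```

View pics/w6.png

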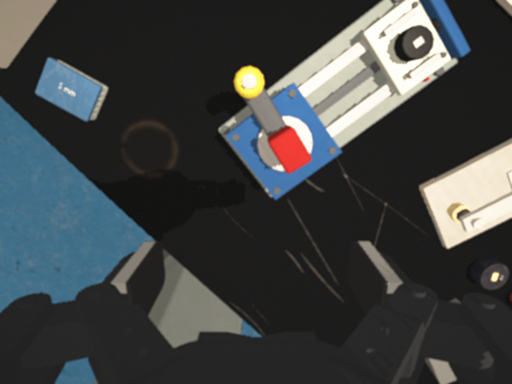

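The carriage at (405,45) is up against the blue stop, and the crank is seated (hub top 113.7 mm, where 113 is expected). The gripper is clear of everything.

```bash
python3 -c "
from bench import job_done
print(job_done())"
```

```text
the job is handed in; nothing more can be done
None
```

I seated the crank fully in the hex, wound it clockwise until the carriage came up against its end stop (about 12–13 N sideways at the handle), and let go. The job was handed in after about 24 s, but the hand-in gave no verdict.

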